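# Take the handpiece from its drawer and hold it ready over the model

### The job

Pull the upper drawer of the small instrument chest open by its bar handle and lift the micromotor handpiece out of its two cradles. Then hold it ready for trimming: bur end sloping down at about 45 degrees, the bur tip a few centimetres above the middle of the blue dental model without touching it. Finish while holding it still there, firmly in the gripper, and leave the model and the two round tins where they stand.

Things in the scene. Friction and masses are not known exactly. Their poses are not given: they have to be found in the camera images.
- chest: white instrument chest, fixed on the bench, 200 (x) x 270 (y) x 140 mm high, two drawers with grey fronts one above the other. Origin: centre of its underside; its own -x is the front, the way the drawers pull out; z up. It may be turned a little
- chest_drawer0 (a joint): slide of the upper drawer, m: 0 closed, about 0.133 fully open (along the chest's -x). Pulls with a few newtons and stays where it is left
- chest_drawer0_handle (a point): middle of the upper drawer's handle, a horizontal steel bar 11 mm thick, about 120 mm long along y, on two short posts 51 mm either side of the middle; the bar's centre stands 35 mm before the drawer front (29 mm free behind the bar) and 37 mm below the chest's top. Moves with the drawer; axes as the chest's. The lower drawer's like bar is 58 mm beneath it
- handpiece_mid (a point): centre of the handpiece body (half-way up, on its axis): a whitish round micromotor handpiece, grip body 27 mm thick, 186 mm long in all, black rear end, about 160 g. It lies level across the upper drawer in two cradles, hidden while the drawer is shut. Own -y runs along it to the bur end (toward the robot's right, the chest's -y, as it lies); own z is up as it lies
- cradles_mid (a point): the holder in the upper drawer: two black U-shaped cradles 12 mm thick, 48 mm either side of this point along y, 26 mm high, slots 32 mm wide and open upward, leaving 84 mm of bare handpiece between them to grip. The point is on the drawer floor; the handpiece's underside lies 12 mm above it. Drawer fully open, it is 70 mm before the chest's front edge and 57 mm behind the drawer's front wall
- bur_tip (a point): tip of the thin bur at the front end of the handpiece, on its axis, 93 mm from handpiece_mid along own -y; axes as handpiece_mid
- model_top (a point): loose pale blue dental study model (one jaw with teeth), 84 x 75 x 39 mm, standing on the bench at the robot's right; the point is the middle of it at the height of its top, 39 mm above the bench
- tin_mid (a point): centre of a loose round steel tin, diameter 70, height 22 mm, a bystander
- wax_tin_mid (a point): centre of a loose round blue tin of red wax, diameter 69, height 25 mm, a bystander
Things that resemble listed ones, but are neither listed nor needed, are in the scene too. What is shaped like the part that bears model_top but turquoise is not meant.

How it is judged:
By the outcome, as a careful person would: the job done as asked, in the order asked, and still so for the second after the job is handed in, while the arm keeps its last pose, push and grip.
It also fails if it takes over 53 s, if anything falls off the work surface, if the arm or the gripper's body presses on something with over 40 N, if the wrist force passes 120 N, or if a joint passes its speed limit or range.

### The arm

A 6-joint arm with a two-finger parallel gripper is mounted at the origin on a cart in front of the work surface, level with it; the furniture and walls round the work are solid. World frame = base frame: x ahead of the robot, y to its left, z up, the work surface at z = 0. Lengths are in m, angles in rad, forces in N, time in s.
With the tool pointing down it reaches from about 0.275 to 0.825 m from the base axis. Payload 4.9 kg.
Tool frame: the origin (TCP) lies between the finger pads; the fingertips stand 8 mm ahead of it and the grasp point (between the pads) lies 11 mm behind it; z points along the fingers, y is the line along which they close (so a half turn about z gives the same grasp; the last joint's range is limited). The gripper opens to 85 mm and grips with 20 to 120 N. Pads are 22 mm wide; open, the fingers measure 114 mm over their backs; the gripper's body (76 mm by 85 mm) begins 54 mm behind the grasp point. The pads swing forward as they close: fully open they stand 13 mm farther back than shut.
Start: joints at [-1.445, 0.326, -0.193, 1.052, 0, 1.437], TCP at [0.141, -0.532, 0.239] pointing down, gripper open.
Joint ranges: [-2.65, 2.65], [-0.97, 1.79], [-1.3, 1.35], [-1.93, 2.1], [-1.47, 1.37], [-3.14, 3.14]. Speed limits (rad/s): [2.57, 2.57, 3.14, 3.14, 3.14, 3.14].

### API

Orientations are given as a unit quaternion [w, x, y, z].
In Python, from bench import arm gives the robot as it stands.
- The arm moves only by the shell command python3 -m pendant 'ROWS' [FORCE]. ROWS is JSON, a list that holds one entry, the list of rows, each a list of 7 numbers: the opening, from 0 (shut) to 1 (fully open), then the shift along the world's x, y, z in cm, then the turn, a rotation vector about the world's x, y, z in degrees. In form: [[[claw, dx, dy, dz, rx, ry, rz], ...]]. A call has 1 to 20 rows; each row shifts and turns the commanded pose from where the row before left it; what a row does not reach is not made up. A row lasts 1/10 s, in which the tool goes at most 50 mm and 8.59 degrees, less where a joint would pass 70% of its speed; a pose out of reach is approached as far as the arm can. A call is refused whole if a number of a shift passes 5 or a number of a turn 8.59, either way. A call with a gripper value outside its range is refused whole. The fingers move at their own pace and stop on an object; FORCE is the grip in N (left out, the last holds). Time passes only in rows, so rows that do not move let the fingers close. It gives the time, the measured TCP pose, the force, the opening and the grip force at its end, in the units of the state.
- arm.state(): the state, without advancing time (a new reading comes with each control period).
- arm.capture(name): name is "side" or "top" or "wrist"; returns a dict with "img" (400x640x3 uint8, red, green, blue), "fx", "fy", "cx", "cy" (pixels), "k1" (the pictures are not rectified: a ray, as slopes to the right and down, at radius r is drawn at 1 + k1 r^2 times it, then the intrinsics apply), "view" (4x4, takes a point from world to camera coordinates). Camera axes: x right, y down, z forward; pixel columns grow to the right and rows downward; lengths in m; the calibration is good to about 2 mm. A picture is of the moment at which its call begins. There is no depth.
- arm.hand_in(): hands the job in; it is judged then, once.
The state is a dict: "time": time; "joint_positions": joint angles; "qvel": joint speeds; "joint_torque": joint torques, N m; "eef_pos": TCP position; "orientation": TCP orientation; "wrist_force": force on the tool from outside, world axes, zero at the start; "ft_torque": the same for the moment, N m; "grip_width": opening from 0.0 (shut) to 1.0 (fully open); "gripper_force": force on a finger pad.
Only numpy, scipy, OpenCV 4.12 (cv2) and the standard library are available. Lean on these libraries where they do the work, as an engineer would, in place of code of your own. Each camera call takes 0.05 s, during which the arm holds its last target. There are 200 camera calls.

## Working session

There is one attempt and no reset: what is moved stays moved. The work goes in short steps, Python scripts to look and compute and a shell command to move; the robot and the scene stay as the last step left them, time stands still between calls to the robot, and variables do not carry over. Pictures are saved under pics/ and viewed, at most 10 in all, crops included, and the job is handed in when it is done.

```bash
mkdir -p pics; ls; cat > h.py <<'E'
import numpy as np, cv2
from bench import arm
def cap(n,save=None):
    c=arm.capture(n)
    if save: cv2.imwrite('pics/'+save,cv2.cvtColor(c['img'],cv2.COLOR_RGB2BGR))
    return c
def ray(c,u,v):
    K=np.array([[c['fx'],0,c['cx']],[0,c['fy'],c['cy']],[0,0,1.]])
    p=cv2.undistortPoints(np.array([[[u,v]]],float),K,np.array([c['k1'],0,0,0.]))[0,0]
    V=np.array(c['view']);R=V[:3,:3];o=-R.T@V[:3,3]
    d=R.T@np.array([p[0],p[1],1]);return o,d/np.linalg.norm(d)
def plane(c,u,v,z):
    o,d=ray(c,u,v);return o+d*(z-o[2])/d[2]
def tri(a,b):
    (o1,d1),(o2,d2)=a,b
    s=np.linalg.lstsq(np.stack([d1,-d2],1),o2-o1,rcond=None)[0]
    p,q=o1+d1*s[0],o2+d2*s[1];return (p+q)/2,np.linalg.norm(p-q)
def proj(c,P):
    V=np.array(c['view']);p=V[:3,:3]@np.array(P)+V[:3,3];p=p/p[2];r=p[0]**2+p[1]**2;k=1+c['k1']*r
    return c['fx']*p[0]*k+c['cx'],c['fy']*p[1]*k+c['cy']
E
python3 - <<'E'
from h import *
for n in('top','side'):
    c=cap(n,n+'0.png');V=np.array(c['view']);print(n,c['fx'],c['k1'],-V[:3,:3].T@V[:3,3],V[2,:3])
w=cap('wrist','wrist0.png');V=np.array(w['view']);print(-V[:3,:3].T@V[:3,3],V[:3,:3]);print(arm.state())
a=cv2.imread('pics/top0.png');
E
```

```text
pics
top 469.10856440399914 -0.08907698910377049 [ 0.43523383 -0.06268697  1.24100454] [ 0.12830913 -0.00426272 -0.99172506]
side 395.3680280143592 0.016985746240691473 [ 0.43477481 -0.98432712  0.66305855] [ 0.12776761  0.84052232 -0.52649565]
[ 0.2074705  -0.51391466  0.37217289] [[ 0.25635344 -0.96658168 -0.00166656]
 [-0.93018543 -0.24716851  0.27140891]
 [-0.2627508  -0.0680264  -0.96246269]]
{'time': 0.15, 'joint_positions': array([-1.44520826e+00,  3.26789153e-01, -1.93398174e-01,  1.05198857e+00,
       -3.13241668e-05,  1.43657590e+00]), 'qvel': array([ 1.36611163e-03, -1.43013970e-03,  2.29547592e-03,  2.25664044e-05,
       -7.07248820e-04, -1.01672634e-03]), 'joint_torque': array([ 6.26392721e-04, -4.43704641e+01,  2.62665367e+01,  1.04448703e-02,
       -1.85166374e-05, -1.22262009e-05]), 'eef_pos': array([ 0.14122643, -0.53109034,  0.23865655]), 'orientation': array([-6.89845909e-04,  9.91574065e-01,  1.29539178e-01, -1.26847086e-05]), 'wrist_force': array([-0.08735371,  0.40282517,  0.68049798]), 'ft_torque': array([ 0.00231318, -0.0139421 , -0.00904617]), 'gripper_force': 0.0, 'grip_width': 1.0009335669229265}
```

View pics/top0.png

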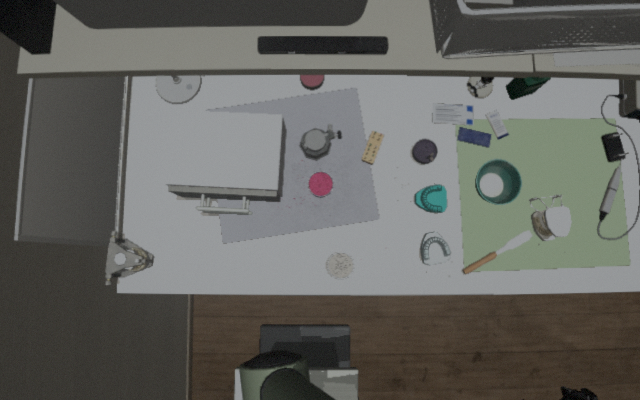

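View pics/side0.png

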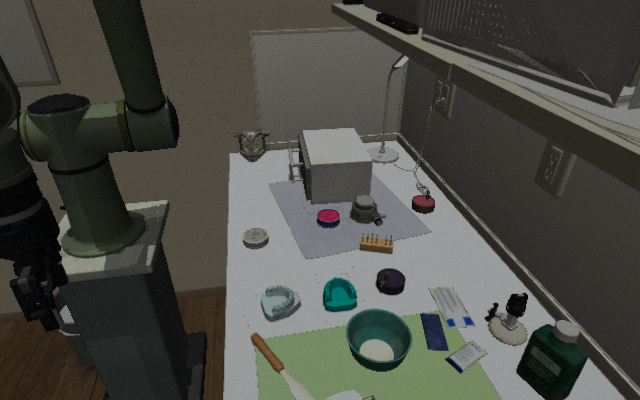

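Top view: the chest is at (227,155) with its bars near (225,205). There are two models: pale blue at (435,248) and turquoise at (432,198). By the description the pale one is meant. The steel tin is at (340,265) and the wax tin (red, blue rim) at (320,184). One enlarged crop will confirm this.

```bash
python3 - <<'E'
from h import *
t=cv2.imread('pics/top0.png');s=cv2.imread('pics/side0.png')
g=lambda i:np.clip(i.astype(float)*1.6,0,255).astype('uint8')
A=cv2.resize(g(t[100:220,160:290]),(390,360),interpolation=2)
B=cv2.resize(g(s[120:220,270:380]),(396,360),interpolation=2)
C=cv2.resize(g(t[170:280,405:470]),(140,237),interpolation=2)
D=cv2.resize(g(s[265:330,250:370]),(437,237),interpolation=2)
r1=np.hstack([A,B]);r2=np.hstack([C,D]);r2=np.pad(r2,((0,0),(0,r1.shape[1]-r2.shape[1]),(0,0)))
cv2.imwrite('pics/crop1.png',np.vstack([r1,r2]))
E
```

```text
(no output)
```

View pics/crop1.png

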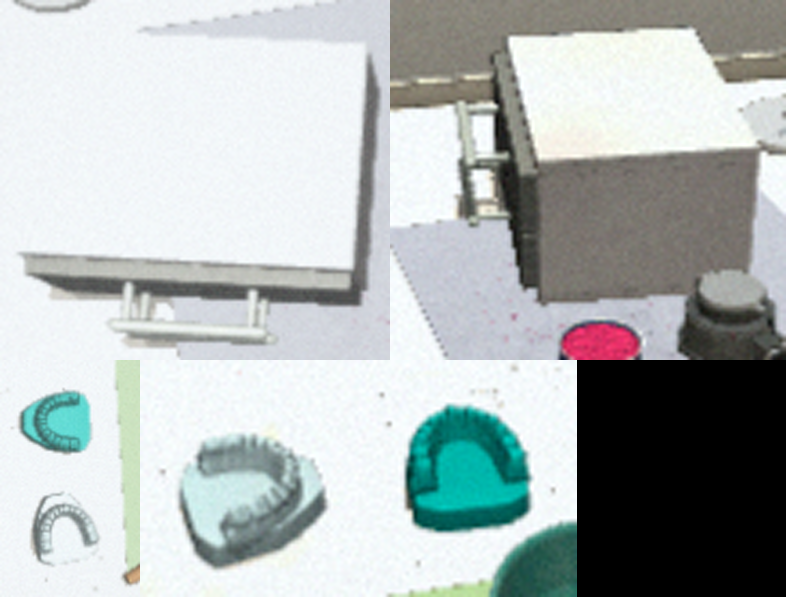

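Confirmed: the pale blue model is at top (435,248), side (282,300), and the turquoise one is the decoy. The upper bar is visible in both views: its ends are at top (197,208)/(248,211) and side (289,149)/(292,165).

```bash
python3 - <<'E'
from h import *
t=cap('top');s=cap('side');np.set_printoptions(precision=4,suppress=True)
T=lambda a,b:tri(ray(t,*a),ray(s,*b))
for n,a,b in[('barL',(197,208.3),(289.4,149.2)),('barR',(248.5,211.2),(291.7,165.3)),('cFL',(167.3,184.7),(302.8,131)),('cFR',(277.3,190),(311.7,165)),('cBR',(282,114),(371.9,161.1))]:print(n,*T(a,b))
print([plane(t,u,v,.14) for u,v in((167.3,184.7),(277.3,190),(282,114))])
print('bar@.103',plane(t,197,208.3,.103),plane(t,248.5,211.2,.103))
# model masks
for n,c,(u0,u1,v0,v1) in(('top',t,(412,456,226,272)),('side',s,(255,305,278,325))):
    h=c['img'][v0:v1,u0:u1].astype(int)
    m=((h.max(2)-h.min(2)>14)&(h[...,2]>h[...,0]))|(h.max(2)<150)
    m=cv2.morphologyEx(m.astype('uint8'),cv2.MORPH_OPEN,np.ones((2,2)))
    k=max(cv2.findContours(m,0,2)[0],key=cv2.contourArea);print(n,cv2.boundingRect(k),np.array(cv2.minAreaRect(k)[0])+[u0,v0],cv2.contourArea(k))
print('model',plane(t,435,248,.03),plane(s,280,301,.03),T((435,248),(280,301)))
print('tins',plane(t,340,265,.022),plane(t,320.5,184,.025))
E
```

```text
barL [0.5555 0.2385 0.1052] 0.0008121153514802795
barR [0.5481 0.1112 0.1085] 0.00013663055841676563
cFL [0.61   0.3033 0.1404] 0.0041061602401747275
cFR [0.5975 0.0388 0.1404] 0.003813161162189229
cBR [0.7805 0.0306 0.1407] 0.003154413882248014
[array([0.608 , 0.3035, 0.14  ]), array([0.5956, 0.0389, 0.14  ]), array([0.7823, 0.0304, 0.14  ])]
bar@.103 [0.5553 0.2391 0.103 ] [0.5486 0.112  0.103 ]
top (8, 7, 33, 34) [432.4 247.8] 443.0
side (6, 8, 42, 38) [280.7216 302.4703] 1123.0
model [ 0.4612 -0.3601  0.03  ] [ 0.4606 -0.371   0.03  ] (array([ 0.4612, -0.3623,  0.021 ]), np.float64(0.00042966961811990523))
tins [ 0.4179 -0.1144  0.022 ] [ 0.6285 -0.0636  0.025 ]
```

```bash
python3 -m pendant '[[[0.32,2.2,3.8,0,0,0,4],[0.32,2.2,3.8,0,0,0,4],[0.32,2.2,3.8,0,0,0,4],[0.32,2.2,3.8,0,0,0,4],[0.32,2.2,3.8,0,0,0,4],[0.32,2.2,3.8,0,0,0,4],[0.32,2.2,3.8,0,0,0,4],[0.32,2.2,3.8,0,0,0,4],[0.32,2.2,3.8,0,0,0,4],[0.32,2.2,3.8,0,0,0,4],[0.32,2.2,3.8,0,0,0,4],[0.32,2.2,3.8,0,0,0,4],[0.32,2.2,3.8,0,0,0,4],[0.32,2.2,3.8,0,0,0,4],[0.32,2.2,3.8,0,0,0,4],[0.32,2.2,3.8,0,0,0,4],[0.32,2.2,3.8,0,0,0,4],[0.32,2.2,3.8,0,0,0,4],[0.32,1.5,2.2,0,0,0,0],[0.32,0,0,0,0,0,0]]]' 40
python3 - <<'E'
from h import *
w=cap('wrist','wrist1.png');s=arm.state();print(s['eef_pos'],s['orientation'],s['joint_positions'],s['wrist_force'])
print([proj(w,p) for p in((.5555,.2385,.105),(.5483,.1115,.105))])
E
```

```text
time: 2.25
eef_pos: [0.5536, 0.1773, 0.2387]
orientation: [-0.0, 0.725, 0.689, 0.0]
wrist_force: [0.5, 0.8, 1.0]
grip_width: 0.319
gripper_force: 0.0
[0.55255048 0.1757073  0.2385904 ] [-1.24332071e-04  7.25267249e-01  6.88467350e-01 -3.31553616e-04] [ 1.80680410e-01  3.82446659e-01 -1.11905835e-01  1.07713497e+00
 -1.54497417e-04  1.80352558e+00] [-0.4006479  -1.14949704 -0.78175341]
[(np.float64(315.1675058127386), np.float64(109.31533413559417)), (np.float64(314.5407228973599), np.float64(254.83457389596936))]
```

View pics/wrist1.png

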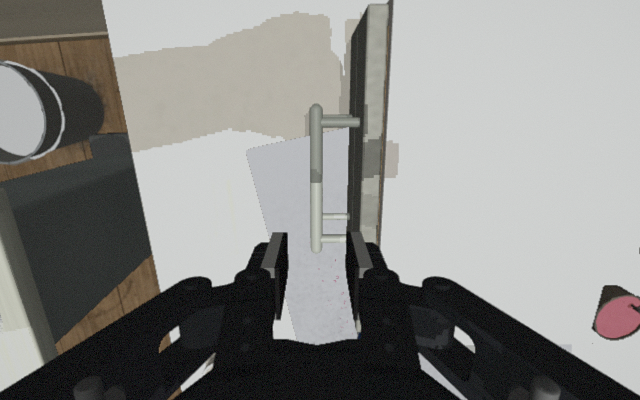

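The bar shows at u≈317 (v 105–252), within 2 mm of the triangulated spot and centred between the fingers. Next I lower, close and pull 13.5 cm.

```bash
python3 -m pendant '[[[0.32,0,0,-3,0,0,0],[0.32,0,0,-3,0,0,0],[0.32,0,0,-3,0,0,0],[0.32,0,0,-3,0,0,0],[0.32,0,0,-2.2,0,0,0],[0.32,0,0,0,0,0,0],[0,0,0,0,0,0,0],[0,0,0,0,0,0,0],[0,0,0,0,0,0,0],[0,0,0,0,0,0,0],[0,0,0,0,0,0,0]]]' 40
python3 - <<'E'
from h import *
s=arm.state();print(s)
E
```

```text
time: 3.4
eef_pos: [0.5527, 0.1738, 0.0982]
orientation: [0.001, 0.726, 0.687, -0.0]
wrist_force: [-0.8, -4.6, 1.8]
grip_width: 0.107
gripper_force: 39.6
{'time': 3.4, 'joint_positions': array([ 1.78127077e-01,  5.06708910e-01, -3.03805913e-01,  7.59451067e-01,
       -1.65673512e-03,  1.80364474e+00]), 'qvel': array([ 0.00234218,  0.00054719,  0.00016856, -0.00042654, -0.00078214,
       -0.00122223]), 'joint_torque': array([  2.34883815, -48.88266206,  23.08093429,  -0.87126117,
         1.29412685,   0.05037947]), 'eef_pos': array([0.55265884, 0.17378374, 0.09819419]), 'orientation': array([ 9.20457684e-04,  7.26186549e-01,  6.87497081e-01, -1.06567829e-04]), 'wrist_force': array([-0.81148203, -4.58283268,  1.79575415]), 'ft_torque': array([-0.9607985 ,  0.32007906,  0.08576995]), 'gripper_force': 39.60256218910217, 'grip_width': 0.10746665049190006}
```

```bash
python3 -m pendant '[[[0,-0.5,0.03,0,0,0,0],[0,-1,0.05,0,0,0,0],[0,-1,0.05,0,0,0,0],[0,-1,0.05,0,0,0,0],[0,-1,0.05,0,0,0,0],[0,-1,0.05,0,0,0,0],[0,-1,0.05,0,0,0,0],[0,-1,0.05,0,0,0,0],[0,-1,0.05,0,0,0,0],[0,-1,0.05,0,0,0,0],[0,-1,0.05,0,0,0,0],[0,-1,0.05,0,0,0,0],[0,-1,0.05,0,0,0,0],[0,-0.8,0.04,0,0,0,0],[0,0,0,0,0,0,0],[0,0,0,0,0,0,0]]]'
```

```text
time: 5.0
eef_pos: [0.4197, 0.1803, 0.0982]
orientation: [0.001, 0.726, 0.688, -0.0]
wrist_force: [-2.2, -5.6, 4.5]
grip_width: 0.107
gripper_force: 40.7
```

```bash
python3 -m pendant '[[[0.32,0,0,0,0,0,0],[0.32,0,0,0,0,0,0],[0.32,0,0,0,0,0,0],[0.32,0,0,2,0,0,0],[0.32,0,0,4,0,0,0],[0.5,0,0,4,0,0,0],[0.6,2,0,4,0,0,0],[0.6,3,-3,1,0,0,0],[0.6,2,-4,0,0,0,0],[0.6,0,0,0,0,0,0],[0.6,0,0,0,0,0,0]]]' 40
python3 - <<'E'
from h import *
w=cap('wrist','wrist2.png');t=cap('top','top2.png');s=arm.state();print(s['eef_pos'],s['orientation'],s['wrist_force'])
i=cv2.imread('pics/top2.png')[150:250,150:300];cv2.imwrite('pics/top2c.png',cv2.resize(np.clip(i*1.3,0,255).astype('uint8'),None,fx=4,fy=4,interpolation=2))
E
```

```text
time: 6.1
eef_pos: [0.4893, 0.1107, 0.247]
orientation: [-0.001, 0.727, 0.687, 0.0]
wrist_force: [-0.2, 0.4, -1.1]
grip_width: 0.597
gripper_force: 0.0
[0.48850825 0.11183827 0.24689699] [-6.55448353e-04  7.25842698e-01  6.87860378e-01 -2.20447914e-04] [-0.13333724  0.80389243 -1.4059564 ]
```

View pics/wrist2.png

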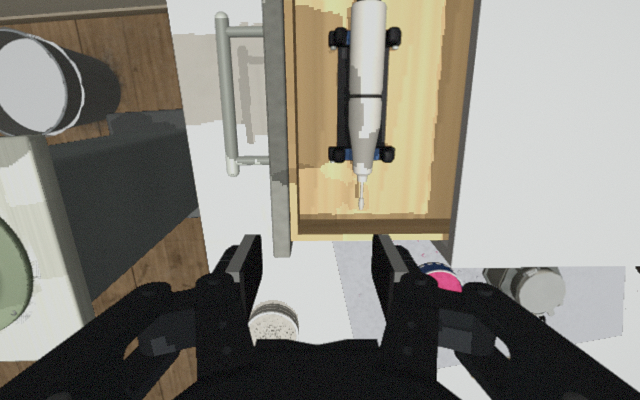

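View pics/top2c.png

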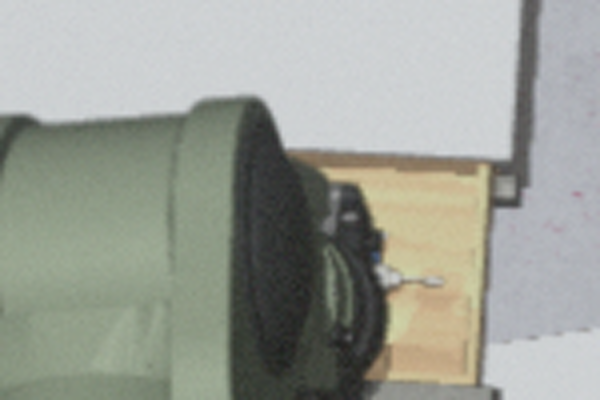

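Wrist view: the handpiece lies along u≈366 with its bur tip at (361,209) and cradles at v≈40 and v≈154. In the top view the bur tip is at (260.5,220.8). From these I compute axis height and position.

```bash
python3 - <<'E'
from h import *
np.set_printoptions(precision=4,suppress=True)
t=cap('top');w=cap('wrist')
p,e=tri(ray(t,260.5,220.8),ray(w,361,209));print('tip',p,e)
for z in(p[2],.095):print(z,'tip',plane(w,361,209,z),'axis',plane(w,370,30,z),plane(w,365.5,95,z),'cr',plane(w,365,38,z),plane(w,362,154,z),'top tip',plane(t,260.5,220.8,z))
E
```

```text
tip [0.5262 0.0828 0.0995] 0.0014642415389341534
0.09953358877985088 tip [0.5269 0.0828 0.0995] axis [0.5366 0.2313 0.0995] [0.5324 0.1821 0.0995] cr [0.5326 0.2257 0.0995] [0.5286 0.1331 0.0995] top tip [0.5255 0.0827 0.0995]
0.095 tip [0.5275 0.0812 0.095 ] axis [0.5373 0.2321 0.095 ] [0.533  0.1822 0.095 ] cr [0.5332 0.2264 0.095 ] [0.5292 0.1323 0.095 ] top tip [0.5258 0.0833 0.095 ]
```

The tip height of 99.5 mm fits the expected ~98, and the mid is at (0.532, 0.177), which agrees with the cradles' midpoint. I go over it, then down and grip.

```bash
python3 -m pendant '[[[0.6,2.2,3.3,0,0,0,0],[0.6,2.1,3.2,0,0,0,0],[0.6,0,0,-3,0,0,0],[0.6,0,0,-4,0,0,0],[0.6,0,0,-3,0,0,0],[0.6,0,0,-3,0,0,0],[0.6,0,0,-1.8,0,0,0],[0.6,0,0,-1,0,0,0],[0.6,0,0,0,0,0,0],[0.3,0,0,0,0,0,0],[0,0,0,0,0,0,0],[0,0,0,0,0,0,0],[0,0,0,0,0,0,0],[0,0,0,0,0,0,0]]]' 70
```

```text
time: 7.7
eef_pos: [0.5337, 0.1766, 0.091]
orientation: [0.001, 0.726, 0.688, 0.002]
wrist_force: [-1.0, 0.9, 6.6]
grip_width: 0.31
gripper_force: 71.3
```

```bash
python3 -m pendant '[[[0,0,0,1,0,0,0],[0,0,0,2,0,0,0],[0,0,0,3,0,0,0],[0,0,0,3,0,0,0],[0,0,0,3,0,0,0],[0,0,0,3,0,0,0],[0,0,0,2,0,0,0],[0,0,0,1,0,0,0],[0,0,0,0,0,0,0]]]' 80
python3 - <<'E'
from h import *
s=arm.state();print(s['grip_width'],s['wrist_force'],s['joint_positions'])
E
```

```text
time: 8.6
eef_pos: [0.5328, 0.1762, 0.2707]
orientation: [0.001, 0.726, 0.688, 0.001]
wrist_force: [0.8, 1.0, -2.1]
grip_width: 0.304
gripper_force: 79.2
0.3041823083396356 [ 0.83704312  1.01331884 -2.08360407] [ 1.87885885e-01  3.27028652e-01 -1.10005083e-01  1.13151803e+00
 -7.27545228e-05  1.81309314e+00]
```

Lifted (about 2 N of load). Next I carry it towards the model and tilt.

```bash
python3 -m pendant '[[[0,-0.3,-2,0,0,0,0],[0,-0.5,-3.5,0,0,0,0],[0,-0.6,-3.7,0,0,0,0],[0,-0.6,-3.7,0,0,0,0],[0,-0.6,-3.7,0,4,0,0],[0,-0.6,-3.7,0,5,0,0],[0,-0.6,-3.7,0,5,0,0],[0,-0.6,-3.7,0,5,0,0],[0,-0.6,-3.7,0,5,0,0],[0,-0.6,-3.7,0,5,0,0],[0,-0.6,-3.7,0,5,0,0],[0,-0.6,-3.5,0,5,0,0],[0,-0.2,-3,0,4,0,0],[0,-0.1,-1.4,0,2,0,0],[0,0,0,0,0,0,0],[0,0,0,0,0,0,0]]]' 80
python3 - <<'E'
from h import *
t=cap('top','top3.png');s=cap('side','side3.png');a=arm.state();print(a['eef_pos'],a['orientation'],a['joint_positions'])
A=cv2.resize(cv2.imread('pics/top3.png')[170:300,380:510],(390,390),interpolation=2)
B=cv2.resize(cv2.imread('pics/side3.png')[200:330,220:350],(390,390),interpolation=2)
cv2.imwrite('pics/c3.png',np.clip(np.hstack([A,B])*1.3,0,255).astype('uint8'))
E
```

```text
time: 10.2
eef_pos: [0.461, -0.2907, 0.2677]
orientation: [-0.279, 0.671, 0.635, 0.263]
wrist_force: [0.2, -0.4, -2.3]
grip_width: 0.306
gripper_force: 79.4
[ 0.4614813  -0.28967194  0.26936047] [-0.27794474  0.67040018  0.63577848  0.26286127] [-0.93227403  0.77129011  0.3452857   1.82157763  0.43404108  0.53663636]
```

View pics/c3.png

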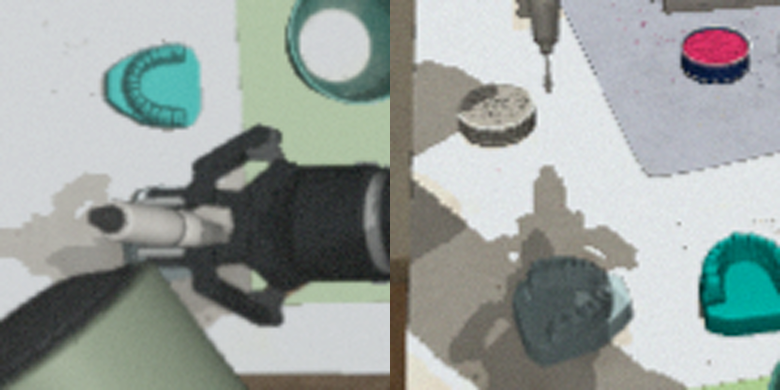

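Left (top view): the handpiece is gripped, black end up-left at crop (103,217). Right (side view): the bur tip is free and pointing down at crop (548,91), i.e. side (272.7,230.3). The model is undisturbed below it. I check the tip's position.

```bash
python3 - <<'E'
from h import *
from scipy.spatial.transform import Rotation as Ro
s=cap('side');a=arm.state();q=a['orientation']
R=Ro.from_quat([q[1],q[2],q[3],q[0]]);R0=Ro.from_quat([.726,.688,0.002,.001])
off=R0.inv().apply(np.array([.5265,.083,.098])-[.5332,.1764,.091])
tip=a['eef_pos']+R.apply(off);print('tip pred',tip,'px',proj(s,tip),'dir',R.apply(off)/np.linalg.norm(off));o,d=ray(s,272.7,230.3)
k=(tip[1]-o[1])/d[1];print('side ray at y',o+k*d)
E
```

```text
tip pred [ 0.4549947  -0.36067854  0.20891554] px (np.float64(271.68305550448514), np.float64(231.27733295471486)) dir [-0.07003154 -0.75771458 -0.64881754]
side ray at y [ 0.4570958  -0.36067854  0.21097788]
```

```bash
python3 -m pendant '[[[0,0.2,-0.1,-1,0,0,0],[0,0.2,-0.1,-2,0,0,0],[0,0,0,-2,0,0,0],[0,0,0,-2,0,0,0],[0,0,0,-2,0,0,0],[0,0,0,-2,0,0,0],[0,0,0,-1.5,0,0,0],[0,0,0,-1,0,0,0],[0,0,0,-0.4,0,0,0],[0,0,0,0,0,0,0],[0,0,0,0,0,0,0],[0,0,0,0,0,0,0]]]' 80
python3 - <<'E'
from h import *
s=cap('side','side4.png');cap('top','top4.png');a=arm.state();print(a['eef_pos'],a['orientation'],a['joint_positions'],a['wrist_force'],a['qvel'])
A=cv2.resize(cv2.imread('pics/top4.png')[170:300,380:510],(390,390),interpolation=2)
B=cv2.resize(cv2.imread('pics/side4.png')[200:330,220:350],(390,390),interpolation=2)
cv2.imwrite('pics/c4.png',np.clip(np.hstack([A,B])*1.3,0,255).astype('uint8'))
E
```

```text
time: 11.55
eef_pos: [0.4656, -0.2932, 0.131]
orientation: [-0.277, 0.671, 0.636, 0.263]
wrist_force: [-0.4, 0.2, -2.2]
grip_width: 0.305
gripper_force: 79.4
[ 0.46548473 -0.29317334  0.13083728] [-0.27730898  0.67085695  0.63546965  0.26311406] [-0.93104651  0.8909834   0.21739979  1.57214595  0.43589922  0.5388056 ] [ 0.40717405 -0.21124786 -1.52364332] [-0.0004798   0.0030409  -0.00337618 -0.00123707 -0.00089461 -0.00044433]
```

View pics/c4.png

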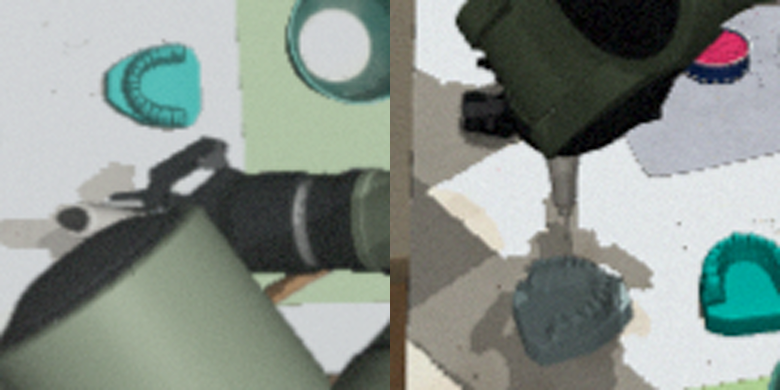

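The tip is free over the middle of the model, about 3 cm up (side crop (569,257), with the model's middle at (573,308)). The slope is 45°, the grip is steady, and the model and tins are unmoved. Handing in.

```bash
python3 -c "
from bench import arm
print(arm.hand_in())"
```

```text
the job is handed in; nothing more can be done
None
```

Job handed in at about 11.6 s: I opened the upper drawer fully and lifted the handpiece out, and the arm now holds it still (79 N grip) at about 45° with the bur tip roughly 3 cm above the middle of the pale blue model, with the model and both tins not touched.

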